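# Tip a lens filter out of its tray and load it in the camera's filter cradle

### The arm

A 6-joint arm with a two-finger parallel gripper is mounted at the origin on the work surface. World frame = base frame: x ahead of the robot, y to its left, z up, the work surface at z = 0. Lengths are in mm, angles in rad, forces in N, time in s.
With the tool pointing down it reaches from about 275 to 1000 mm from the base axis. Payload 8.4 kg.
Tool frame: the origin (TCP) lies at the very end of the fingers, on their centre line; the grasp point (between the pads) lies 19 mm behind it (r.tcp_to_grasp is the distance from the TCP to the grasp point, in mm); z points along the fingers, y is the line along which they close (so a half turn about z gives the same grasp; the last joint's range is limited). The gripper opens to 85 mm and grips with 20 to 120 N. Pads are 22 mm wide; open, the fingers measure 114 mm over their backs; the gripper's body (76 mm by 85 mm) begins 54 mm behind the grasp point. The pads swing forward as they close: fully open they stand 13 mm farther back than shut.
Start: joints at [1.335, 0.353, 1.633, -0, 1.155, -0.002], TCP at [144.796, 607.998, 231.281] pointing down, gripper open.
Joint ranges: [-2.63, 2.63], [-0.92, 2.1], [0.06, 2.66], [-1.3, 4.44], [0, 2.69], [-3.02, 3.02]. Speed limits (rad/s): [2.22, 2.22, 2.79, 3.14, 3.14, 3.14].

### API

Orientations are given as [roll, pitch, yaw] about the fixed x, y, z axes, in that order (R = Rz(yaw) Ry(pitch) Rx(roll)).
In Python, from rig import r gives the robot as it stands. The module is installed in compiled form; this text tells all that it offers.
- The arm moves only by the tool play_rows, never from a script. Its argument "rows" is a list of rows, each an object with "dp": the shift along the tool's x, y, z in units of 40 mm (1.0 is 40 mm), a list of three; "turn": the turn, a rotation vector about the tool's x, y, z in units of 6 degrees (1.0 is 6 degrees), a list of three; "fingers": the closure, from 0 (fully open) to 1 (shut). In form: [{"dp": [tx, ty, tz], "turn": [wx, wy, wz], "fingers": fingers}, ...]. A call has 1 to 5 rows; each row shifts and turns the commanded pose from where the row before left it, along the tool's axes as they then stand; what a row does not reach is not made up. A row lasts 1/12 s, in which the tool goes at most 41.7 mm and 7.16 degrees, less where a joint would pass 70% of its speed; a pose out of reach is approached as far as the arm can. A call is refused whole if a number of a shift passes 1 or a number of a turn 1, either way. A call with a gripper value outside its range is refused whole. The fingers move at their own pace and stop on an object; "force" is the grip in N (left out, the last holds). Time passes only in rows, so rows that do not move let the fingers close. It gives the time, the measured TCP pose, the force, the opening and the grip force at its end, in the units of the state.
- r.sense(): the state, without advancing time (a new reading comes with each control period).
- r.grab_frame(name): name is "side" or "top"; returns a dict with "pixels" (400x640x3 uint8, red, green, blue), "fx", "fy", "cx", "cy" (pixels), "pose" (4x4, takes a point from camera to world coordinates). Camera axes: x right, y down, z forward; pixel columns grow to the right and rows downward; lengths in mm; the calibration is good to about 2 mm. A picture is of the moment at which its call begins. There is no depth.
- r.sign_off(): hands the job in; it is judged then, once.
The state is a dict: "clock": time; "qpos": joint angles; "qvel": joint speeds; "joint_efforts": joint torques, N m; "eef_pos": TCP position; "tcp_rot": TCP orientation; "contact_force": force on the tool from outside, world axes, zero at the start; "wrist_torque": the same for the moment, N m; "opening": opening from 0.0 (shut) to 1.0 (fully open); "grasp_force": force on a finger pad.
Only numpy, scipy, OpenCV 4.12 (cv2) and the standard library are available. Lean on these libraries where they do the work, as an engineer would, in place of code of your own. Each camera call takes 0.05 s, during which the arm holds its last target. There are 200 camera calls.

### The job

Fit the largest filter from the grey tray to the camera: press down the edge of the filter that overhangs its finger scoop so that it tips up in its pocket, then take it by the raised edge. Lower it on edge into the slot of the black filter cradle in front of the lens until it rests fully home, and only then let go. Leave the other two discs, the screwdriver and the yellow bin where they are.

Things in the scene. Friction and masses are not known exactly. Their poses are not given: they have to be found in the camera images.
- filter: The filter to fit: largest of the three discs in the tray, amber glass in a black metal ring, 50 mm in diameter, 6 mm thick, about 45 g, flat faces; firm to grip anywhere. Origin: centre of its lower face as it lies at the start; z: its axis. It starts flat in any one of the tray's three pockets.
- filter_center (a point): Middle of that filter, 3 mm along z from its origin.
- tray: Fixed grey moulded tray, 85 x 192 mm, 35 mm high. Origin: on the table under the seat centre of the middle pocket; x from the seats to the finger scoops (away from the robot when not turned), y along the row, z up. It reaches from x = -33 to +52 mm. Three equal pockets at y = -62, 0, +62 mm; the points below are those of the middle one, the others lie 62 mm along y.
- mid_seat (a point): Centre of the middle pocket's round seat, 53 mm across, on its floor: 28 mm above the table, 7 mm below the tray's top (a disc lies 1 mm below the top). Axes as the tray's.
- mid_lip (a point): Rounded lip where the seat floor ends, 5 mm in x from the seat centre, running along y. A filter in the seat overhangs it by 20 mm; pressed down there it pivots on the lip, its edge on the -x side rising. Let go while it has tilted little (below some 40 degrees), it falls back flat.
- mid_slot (a point): Bottom of the tip-up slot beyond the lip, 4 mm above the table, 53 mm wide; its far wall slopes from x = 20 mm (from the seat centre) at the bottom to 25 mm at 16 mm height. The low edge of a tipped filter wedges here between wall and lip, so it stays leaning by itself; at 65 degrees from level its raised edge is about 15 mm above the tray's top.
- mid_scoop (a point): Finger scoop beyond the slot, 40 mm wide: level floor 16 mm above the table from x = 25 to 38 mm from the seat centre, sloping up to the tray's top at 46 mm. Fingertips set over x = 14 to 36 mm, brought 9 to 10 mm below the seat floor (a few newtons) and raised again leave the filter leaning at 60 to 80 degrees. Closer to the lip than 8 mm they nip the filter and drag it back out.
- small_filter: Bystander: a smaller filter of the same make, 38 mm in diameter, 6 mm thick, in another pocket. Origin: centre of its lower face.
- spacer: Bystander: aluminium spacer ring, 44 mm outside, 33 mm inside, 6 mm thick, in the remaining pocket. Origin: centre of its lower face.
- rig: Fixed imaging rig on an aluminium plate (250 x 125 mm, 12 mm thick): camera and lens, and before the lens the black filter cradle. Origin: on the table under the cradle's middle; x along the lens axis from cradle to camera, z up. The plate spans x = -60 to +190 mm. Lens front at x = 70 mm; lens and camera reach 87 mm above the table; nothing stands on the -x side of the cradle.
- cradle_seat (a point): Middle of the bottom of the cradle's slot, 40 mm above the table; axes as the rig's. The filter stands in it on edge, faces square to x. Slot 8 mm along x, 52 mm along y between two grooved uprights (42 mm between the groove lips), open at the top; lips end 30 mm above this point and flare out up to 37 mm. Home, the filter's centre is 25 mm above this point, its upper 13 mm free.
- driver: Bystander: loose screwdriver, 170 mm long, lying on the table beside the work. Origin: middle of its length, on its underside.
- bin: Bystander: fixed yellow parts bin, 100 x 95 mm, 60 mm high, beside the work. Origin: centre of its underside.

How it is judged:
By the outcome, as a careful person would: the job done as asked, in the order asked, and still so for the second after the job is handed in, with the robot touching nothing.
It also fails if it takes over 51 s, if anything falls off the work surface, if the arm or the gripper's body presses on something with over 40 N, if the wrist force passes 120 N, or if a joint passes its speed limit or range.

## Working session

There is one attempt and no reset: what is moved stays moved. The work goes in short steps, Python scripts to look and compute and a tool call to move; the robot and the scene stay as the last step left them, time stands still between calls to the robot, and variables do not carry over. Pictures are saved under pics/ and viewed, at most 10 in all, crops included, and the job is handed in when it is done.

Besides the shell and the picture viewer there is one more tool, called after "Emit:" by a JSON object that holds its "name" and its "arguments". play_rows: Moves the arm, as the interface text tells. Its arguments: {"type":"object","properties":{"rows":{"type":"array"},"force":{"type":"number"}},"required":["rows"]}

```bash
mkdir -p pics; python3 - <<'E'
from rig import r
import cv2, numpy as np
np.set_printoptions(precision=4,suppress=True)
for n in ("top","side"):
    f=r.grab_frame(n); cv2.imwrite(f"pics/{n}0.png",f["pixels"][:,:,::-1]); print(n,f["fx"],f["fy"],f["cx"],f["cy"]); print(np.array(f["pose"]))
print(r.sense())
E
```

```text
top 428.9147566878702 428.9147566878702 319.5362980210596 198.94020269728853
[[   0.0227   -0.9842    0.1754  332.7513]
 [  -0.9995   -0.0263   -0.0177  -30.1101]
 [   0.022    -0.1749   -0.9843 1228.223 ]
 [   0.        0.        0.        1.    ]]
side 416.5659882658253 416.5659882658253 326.7690992674288 201.52470529751616
[[    0.9606    -0.1462     0.2363   220.769 ]
 [   -0.2778    -0.4873     0.8278 -1030.2839]
 [   -0.0059    -0.8609    -0.5088   671.1533]
 [    0.         0.         0.         1.    ]]
{'clock': 0.1, 'qpos': array([ 1.3347,  0.3536,  1.634 ,  0.    ,  1.1552, -0.0024]), 'qvel': array([ 0.0008, -0.0014, -0.0033, -0.0005,  0.0002, -0.0004]), 'joint_efforts': array([  0.0007, -60.6361, -34.2826,  -0.0001,   0.004 ,  -0.    ]), 'eef_pos': array([144.6592, 607.6118, 230.6261]), 'tcp_rot': array([-3.1403, -0.    ,  2.9078]), 'contact_force': array([-0.4743, -0.1891, -0.087 ]), 'wrist_torque': array([ 0.0432, -0.0114, -0.0008]), 'grasp_force': 0.0, 'opening': 1.001291506981778}
```

View pics/top0.png

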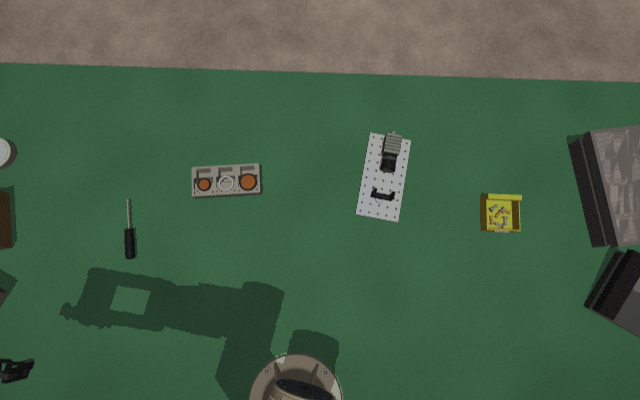

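View pics/side0.png

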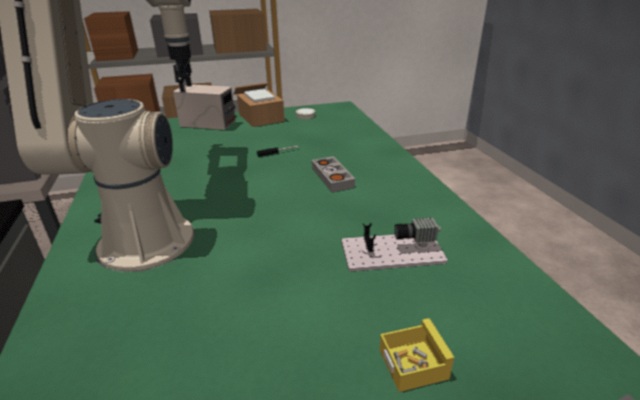

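The top view shows the tray at about (226,180) with its scoops away from the robot. The largest amber disc is in the right pocket (248,182), which is the tray's -y end. The rig plate is at (384,177), with the cradle at (383,194) and the camera at (391,143). The side view shows the tray at (333,172) and the cradle at (369,240).

```bash
cat > h.py <<'E'
import numpy as np, cv2
np.set_printoptions(precision=2,suppress=True)
def ray(f,uv):
    P=np.array(f["pose"]); uv=np.atleast_2d(uv).astype(float)
    d=np.c_[(uv[:,0]-f["cx"])/f["fx"],(uv[:,1]-f["cy"])/f["fy"],np.ones(len(uv))]
    return P[:3,3],d@P[:3,:3].T
def onplane(f,uv,z):
    o,d=ray(f,uv); return o+d*((z-o[2])/d[:,2])[:,None]
def proj(f,X):
    P=np.array(f["pose"]); c=(np.atleast_2d(X)-P[:3,3])@P[:3,:3]
    return np.c_[c[:,0]/c[:,2]*f["fx"]+f["cx"],c[:,1]/c[:,2]*f["fy"]+f["cy"]]
def big(m):
    c,_=cv2.findContours(m.astype(np.uint8),cv2.RETR_EXTERNAL,cv2.CHAIN_APPROX_NONE); return sorted(c,key=cv2.contourArea)[::-1]
E
python3 - <<'E'
from h import *; from rig import r
f=r.grab_frame("top"); s=r.grab_frame("side")
def rect(f,roi,z):
    u0,v0,u1,v1=roi; p=f["pixels"][v0:v1,u0:u1].astype(int)
    S=8; P=cv2.resize(f["pixels"][v0:v1,u0:u1],None,fx=S,fy=S,interpolation=cv2.INTER_CUBIC).astype(int)
    m=(P[...,0]>P[...,1]*0.85)&(P[...,0]>60)   # not green
    c=big(m)[0][:,0,:]; uv=(c+.5)/S-.5+[u0,v0]
    w=onplane(f,uv,z); q=cv2.minAreaRect(w[:,:2].astype(np.float32)); return q,uv
q,_=rect(f,(180,150,275,210),35); print("tray",q, np.array(cv2.boxPoints(q)))
q,_=rect(f,(345,120,425,235),12); print("plate",q,np.array(cv2.boxPoints(q)))
for n,ff,roi in(("top",f,(190,165,265,200)),("side",s,(310,150,360,195))):
    u0,v0,u1,v1=roi;S=8
    P=cv2.resize(ff["pixels"][v0:v1,u0:u1],None,fx=S,fy=S,interpolation=cv2.INTER_CUBIC).astype(int)
    m=(P[...,0]>P[...,2]+50)
    for c in big(m)[:2]:
        e=cv2.fitEllipse(c); uv=(np.array(e[0])+.5)/S-.5+[u0,v0]; w=onplane(ff,uv,33)[0]
        print(n,"disc",uv,w,np.array(e[1])/S)
A=cv2.resize(f["pixels"][150:210,185:270],None,fx=7,fy=7,interpolation=cv2.INTER_CUBIC)
B=cv2.resize(f["pixels"][125:225,350:420],None,fx=5,fy=5,interpolation=cv2.INTER_CUBIC)
C=cv2.resize(s["pixels"][210:275,335:450],None,fx=5,fy=5,interpolation=cv2.INTER_CUBIC)[:, :, :]
cv2.imwrite("pics/cropA.png",A[:,:,::-1])
H=np.zeros((500,800,3),np.uint8); H[:500,:350]=B; H[:325,360:800]=C[:, :440]
cv2.imwrite("pics/cropB.png",H[:,:,::-1])
E
```

```text
tray ((593.6072998046875, 216.01145935058594), (89.72582244873047, 194.1573028564453), 4.986343860626221) [[540.48 308.82]
 [557.35 115.4 ]
 [646.74 123.2 ]
 [629.86 316.62]]
plate ((629.9212036132812, -237.89187622070312), (126.50437927246094, 269.77978515625), 80.49437713623047) [[ 486.44 -278.  ]
 [ 752.51 -322.55]
 [ 773.4  -197.78]
 [ 507.33 -153.23]]
top disc [247.43 181.36] [590.94 154.38  33.  ] [14.   14.42]
top disc [203.5  183.94] [580.05 277.89  33.  ] [ 9.83 10.31]
side disc [336.45 176.88] [593.16 154.4   33.  ] [ 5.41 12.13]
side disc [323.18 162.18] [581.83 278.07  33.  ] [3.45 7.49]
```

View pics/cropB.png

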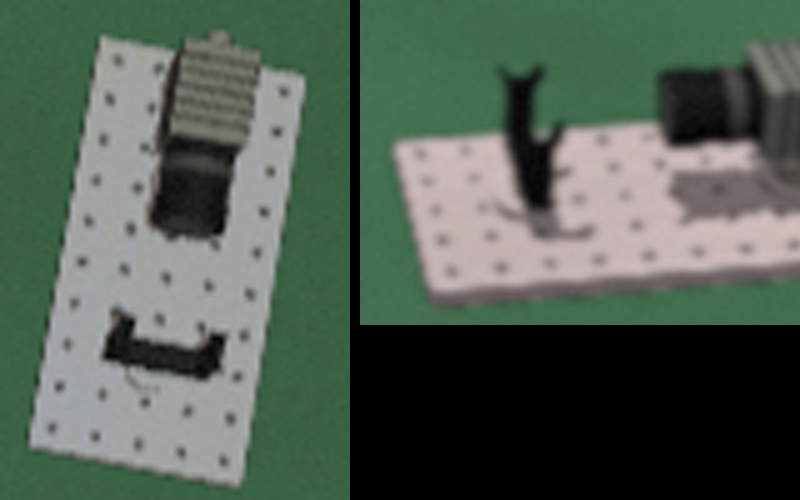

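View pics/cropA.png

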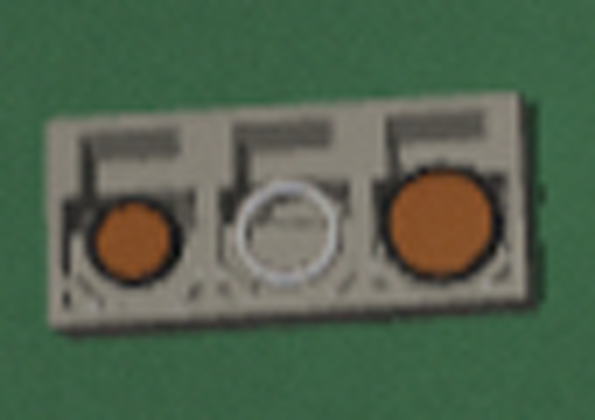

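The big disc's centre comes out near (592, 154) from both views. The disc spacing is 123.6 mm (124 expected) and the tray is turned about 5°. The plate's rectangle is stretched by the camera knob, but its near edge and direction (about -9.5°) agree with the 125 mm width. I'm moving over the tray now.

Emit:
{"name": "play_rows", "arguments": {"rows": [{"dp": [-0.83, -0.48, 0], "turn": [0, 0, 0], "fingers": 1}, {"dp": [-0.83, -0.48, 0], "turn": [0, 0, 0], "fingers": 1}, {"dp": [-0.83, -0.48, 0], "turn": [0, 0, 0], "fingers": 1}, {"dp": [-0.83, -0.48, 0], "turn": [0, 0, 0], "fingers": 1}, {"dp": [-0.83, -0.48, 0], "turn": [0, 0, 0], "fingers": 1}], "force": 30}}

```text
clock: 0.62
eef_pos: [284.9, 474.7, 231.2]
tcp_rot: [-3.141, 0.0, 2.908]
contact_force: [0.5, 0.5, 1.0]
opening: 0.301
grasp_force: 0.0
```

Emit:
{"name": "play_rows", "arguments": {"rows": [{"dp": [-0.83, -0.48, 0], "turn": [0, 0, 0], "fingers": 1}, {"dp": [-0.83, -0.48, 0], "turn": [0, 0, 0], "fingers": 1}, {"dp": [-0.83, -0.48, 0], "turn": [0, 0, 0], "fingers": 1}, {"dp": [-0.83, -0.48, 0], "turn": [0, 0, 0], "fingers": 1}, {"dp": [-0.83, -0.48, 0], "turn": [0, 0, 0], "fingers": 1}]}}

```text
clock: 1.03
eef_pos: [424.3, 342.7, 231.3]
tcp_rot: [3.142, 0.0, 2.908]
contact_force: [0.2, 0.3, -0.4]
opening: -0.0
grasp_force: 0.0
```

Emit:
{"name": "play_rows", "arguments": {"rows": [{"dp": [-0.83, -0.48, 0.3], "turn": [0, 0, 0], "fingers": 1}, {"dp": [-0.83, -0.48, 0.3], "turn": [0, 0, 0], "fingers": 1}, {"dp": [-0.83, -0.48, 0.3], "turn": [0, 0, 0], "fingers": 1}, {"dp": [-0.83, -0.48, 0.3], "turn": [0, 0, 0], "fingers": 1}, {"dp": [0, 0, 0], "turn": [0, 0, -0.5], "fingers": 1}]}}

```text
clock: 1.45
eef_pos: [537.8, 234.1, 181.0]
tcp_rot: [-3.139, -0.0, 2.956]
contact_force: [-1.0, 0.4, -0.7]
opening: 0.001
grasp_force: 0.0
```

Emit:
{"name": "play_rows", "arguments": {"rows": [{"dp": [0, 0, 0], "turn": [0, 0, -0.9], "fingers": 1}, {"dp": [0, 0, 0], "turn": [0, 0, -0.9], "fingers": 1}, {"dp": [0, 0, 0], "turn": [0, 0, -0.77], "fingers": 1}, {"dp": [0, 0, 0], "turn": [0, 0, 0], "fingers": 1}]}}

```text
clock: 1.78
eef_pos: [534.7, 238.6, 183.0]
tcp_rot: [-3.141, -0.0, -3.051]
contact_force: [0.4, -0.3, 0.2]
opening: -0.001
grasp_force: 0.0
```

Emit:
{"name": "play_rows", "arguments": {"rows": [{"dp": [-0.47, -0.56, 0.5], "turn": [0, 0, 0], "fingers": 1}, {"dp": [-0.47, -0.56, 0.5], "turn": [0, 0, 0], "fingers": 1}, {"dp": [-0.47, -0.56, 0.6], "turn": [0, 0, 0], "fingers": 1}, {"dp": [-0.46, -0.55, 0.6], "turn": [0, 0, 0], "fingers": 1}, {"dp": [0, 0, 0.6], "turn": [0, 0, 0], "fingers": 1}]}}

```text
clock: 2.2
eef_pos: [620.7, 153.6, 70.6]
tcp_rot: [-3.141, 0.003, -3.059]
contact_force: [-0.5, 0.2, 0.5]
opening: -0.004
grasp_force: 0.0
```

```bash
python3 - <<'E'
from h import *; from rig import r
f=r.grab_frame("top"); s=r.grab_frame("side"); S=r.sense(); print(S["eef_pos"],S["tcp_rot"])
t=S["eef_pos"]
print("tip proj",proj(f,t),proj(s,t))
A=cv2.resize(f["pixels"][140:210,185:270],None,fx=7,fy=7,interpolation=cv2.INTER_CUBIC)[:490,:440]
p=s["pixels"][145:205,305:365]
C=cv2.resize(p,None,fx=6,fy=6,interpolation=cv2.INTER_CUBIC)
H=np.zeros((490,800,3),np.uint8); H[:,:430]=cv2.resize(f["pixels"][140:210,209:270],(430,490),interpolation=cv2.INTER_CUBIC); H[:360,435:795]=C
cv2.imwrite("pics/hover.png",H[:,:,::-1])
# cradle/rig: black mask contours and plate near-edge corners
v=f["pixels"]; S_=8
P=cv2.resize(v[115:235,345:425],None,fx=S_,fy=S_,interpolation=cv2.INTER_CUBIC).astype(int)
m=(P[...,0]>P[...,1]*0.85)&(P[...,0]>60)
c=(big(m)[0][:,0,:]+.5)/S_-.5+[345,115]; w=onplane(f,c,12)
d=np.deg2rad(-9.5)
for k in range(3):
    ex=np.array([np.cos(d),np.sin(d)]); ey=np.array([-ex[1],ex[0]])
    a=w[:,:2]@ex; b=w[:,:2]@ey; a0=np.percentile(a,1)
    sel=(a>a0+20)&(a<a0+220); mid=np.median(b)
    ang=[]; off=[]
    for side in (sel&(b<(b.min()+b.max())/2),sel&(b>(b.min()+b.max())/2)):
        l=cv2.fitLine(w[side][:,:2].astype(np.float32),cv2.DIST_HUBER,0,.01,.01).ravel(); l*=np.sign(l[0]) if 0 else 1
        ang.append(np.arctan2(l[1]*np.sign(l[0]),l[0]*np.sign(l[0]))); off.append(np.median(b[side]))
    d=np.mean(ang)
print("ang",np.rad2deg(ang),"width",off[1]-off[0])
near=np.median(a[a<a0+3]); o=ex*(near+60)+ey*np.mean(off); print("rig origin from plate",o)
for n,ff,(u0,v0,u1,v1) in (("top",f,(366,184,400,206)),("side",s,(360,218,380,258))):
    P=cv2.resize(ff["pixels"][v0:v1,u0:u1],None,fx=S_,fy=S_,interpolation=cv2.INTER_CUBIC).astype(int)
    c=big(P.max(2)<70)[0][:,0,:]; q=(cv2.minAreaRect(c.astype(np.float32)))
    uv=(np.array(cv2.boxPoints(q))+.5)/S_-.5+[u0,v0]; print(n,uv.tolist()); 
    if n=="top": print(onplane(ff,uv,70), onplane(ff,uv.mean(0),70))
for z in (40,77):
  for y in (-26,26):
    print(z,y,[proj(ff,np.r_[o+ey*y,z]) for ff in (f,s)])
E
```

```text
[614.67 154.95  67.32] [-3.14 -0.01 -3.06]
tip proj [[245.89 170.33]] [[342.65 166.73]]
ang [ -8.04 -27.73] width 109.48692058125204
rig origin from plate [ 552.9  -217.47]
top [[369.98547649383545, 196.58373641967773], [372.18532943725586, 186.714124917984], [394.9870147705078, 191.79642868041992], [392.7871627807617, 201.66604042053223]]
[[ 549.4  -189.67   70.  ]
 [ 577.32 -195.71   70.  ]
 [ 564.7  -258.88   70.  ]
 [ 536.87 -252.58   70.  ]] [[ 557.04 -224.22   70.  ]]
side [[360.8848407268524, 224.68818473815918], [371.49814319610596, 221.9527988433838], [378.6581726074219, 249.7337188720703], [368.0448694229126, 252.46910858154297]]
40 -26 [array([[387.09, 200.55]]), array([[364.92, 245.91]])]
40 26 [array([[369.61, 194.53]]), array([[363.96, 234.03]])]
77 -26 [array([[389.48, 198.23]]), array([[365.53, 233.85]])]
77 26 [array([[371.46, 192.04]]), array([[364.53, 222.27]])]
```

View pics/hover.png

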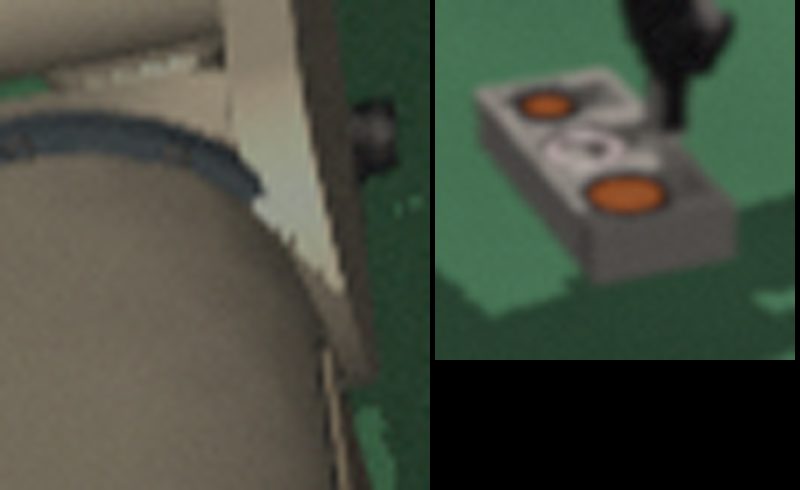

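The top view is blocked by the arm. The side view shows the shut fingertips' end at about (344,167), against (343,167) predicted. The big disc is at about (336.5,177). So the side camera reads a couple of mm too far in x, which agrees with the top view's disc centre of (590.8,154.4). Pressing now.

Emit:
{"name": "play_rows", "arguments": {"rows": [{"dp": [-0.03, 0.04, 0.3], "turn": [0, 0, 0], "fingers": 1}, {"dp": [0, 0, 0.3], "turn": [0, 0, 0], "fingers": 1}, {"dp": [0, 0, 0.15], "turn": [0, 0, 0], "fingers": 1}, {"dp": [0, 0, 0], "turn": [0, 0, 0], "fingers": 1}]}}

```text
clock: 2.63
eef_pos: [617.1, 158.8, 40.4]
tcp_rot: [-3.141, -0.001, -3.053]
contact_force: [-0.4, 0.1, -0.6]
opening: -0.004
grasp_force: 0.0
```

Emit:
{"name": "play_rows", "arguments": {"rows": [{"dp": [0, 0, 0.1], "turn": [0, 0, 0], "fingers": 1}, {"dp": [0, 0, 0.1], "turn": [0, 0, 0], "fingers": 1}, {"dp": [0, 0, 0.1], "turn": [0, 0, 0], "fingers": 1}, {"dp": [0, 0, 0], "turn": [0, 0, 0], "fingers": 1}]}}

```text
clock: 2.97
eef_pos: [617.8, 158.3, 28.8]
tcp_rot: [-3.142, -0.0, -3.054]
contact_force: [0.0, 0.8, -0.3]
opening: -0.003
grasp_force: 0.0
```

Emit:
{"name": "play_rows", "arguments": {"rows": [{"dp": [0.03, -0.03, 0.1], "turn": [0, 0, 0], "fingers": 1}, {"dp": [0.02, 0, 0.08], "turn": [0, 0, 0], "fingers": 1}, {"dp": [0, 0, 0.07], "turn": [0, 0, 0], "fingers": 1}, {"dp": [0, 0, 0], "turn": [0, 0, 0], "fingers": 1}, {"dp": [0, 0, 0], "turn": [0, 0, 0], "fingers": 1}]}}

```text
clock: 3.38
eef_pos: [616.3, 156.8, 19.2]
tcp_rot: [-3.142, 0.0, -3.054]
contact_force: [0.8, 0.1, -0.3]
opening: -0.003
grasp_force: 0.2
```

```bash
python3 - <<'E'
from h import *; from rig import r
s=r.grab_frame("side"); S=r.sense(); print(S["eef_pos"],S["contact_force"])
H=cv2.resize(s["pixels"][145:205,305:365],None,fx=8,fy=8,interpolation=cv2.INTER_CUBIC)
cv2.imwrite("pics/press.png",H[:,:,::-1])
E
```

```text
[616.25 156.82  19.28] [ 0.48 -0.18  0.33]
```

View pics/press.png

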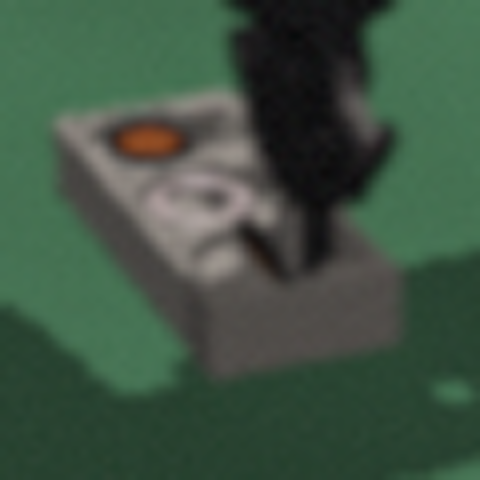

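The filter is tipped and seen nearly edge-on at crop (265,250), in front of the fingers. I'll press half a millimetre more and rise.

Emit:
{"name": "play_rows", "arguments": {"rows": [{"dp": [0, 0, 0.02], "turn": [0, 0, 0], "fingers": 1}, {"dp": [0, 0, 0], "turn": [0, 0, 0], "fingers": 1}, {"dp": [0, 0, -0.1], "turn": [0, 0, 0], "fingers": 1}, {"dp": [0, 0, -0.2], "turn": [0, 0, 0], "fingers": 1}, {"dp": [0, 0, -0.5], "turn": [0, 0, 0], "fingers": 1}]}}

```text
clock: 3.85
eef_pos: [614.3, 156.4, 49.1]
tcp_rot: [-3.141, -0.004, -3.054]
contact_force: [-0.6, 0.1, 0.9]
opening: 0.002
grasp_force: 0.0
```

Emit:
{"name": "play_rows", "arguments": {"rows": [{"dp": [0, 0, -1], "turn": [0, 0, 0], "fingers": 0.8}, {"dp": [0, 0, -1], "turn": [0, 0, 0], "fingers": 0.8}, {"dp": [0.6, 0, -0.7], "turn": [0, 0, 1], "fingers": 0.8}, {"dp": [0, 0, 0], "turn": [0, 0, 1], "fingers": 0.8}, {"dp": [0, 0, 0], "turn": [0, 0, 1], "fingers": 0.8}]}}

```text
clock: 4.27
eef_pos: [592.6, 155.0, 161.9]
tcp_rot: [3.14, 0.004, 2.91]
contact_force: [0.3, 0.8, -0.7]
opening: 0.204
grasp_force: 0.0
```

Emit:
{"name": "play_rows", "arguments": {"rows": [{"dp": [0, 0, 0], "turn": [0, 0, 1], "fingers": 0.8}, {"dp": [0, 0, 0], "turn": [0, 0, 1], "fingers": 0.8}, {"dp": [0, 0, 0], "turn": [0, 0, 1], "fingers": 0.8}, {"dp": [0, 0, 0], "turn": [0, 0, 1], "fingers": 0.8}, {"dp": [0, 0, 0], "turn": [0, 0, 1], "fingers": 0.8}]}}

```text
clock: 4.68
eef_pos: [592.1, 154.7, 159.3]
tcp_rot: [3.141, 0.0, 2.386]
contact_force: [-0.5, -0.0, 0.3]
opening: 0.203
grasp_force: 0.0
```

Emit:
{"name": "play_rows", "arguments": {"rows": [{"dp": [0, 0, 0], "turn": [0, 0, 1], "fingers": 0.8}, {"dp": [0, 0, 0], "turn": [0, 0, 1], "fingers": 0.8}, {"dp": [0, 0, 0], "turn": [0, 0, 1], "fingers": 0.8}, {"dp": [0, 0, 0], "turn": [0, 0, 1], "fingers": 0.8}, {"dp": [0, 0, 0], "turn": [0, 0, 1], "fingers": 0.8}]}}

```text
clock: 5.1
eef_pos: [592.0, 154.7, 159.2]
tcp_rot: [3.142, -0.0, 1.863]
contact_force: [0.5, -0.7, 0.9]
opening: 0.202
grasp_force: 0.0
```

```bash
python3 - <<'E'
from h import *; from rig import r
s=r.grab_frame("side"); f=r.grab_frame("top"); S=r.sense(); print(S["eef_pos"],S["tcp_rot"],S["opening"],S["qpos"])
np.savez("tip.npz",s=s["pixels"],f=f["pixels"])
H=np.zeros((480,800,3),np.uint8); H[:,:480]=cv2.resize(s["pixels"][145:205,305:365],None,fx=8,fy=8,interpolation=cv2.INTER_CUBIC)
H[:320,485:795]=cv2.resize(f["pixels"][120:200,205:282],(310,320),interpolation=cv2.INTER_CUBIC)
cv2.imwrite("pics/tipped.png",H[:,:,::-1])
# predicted edge points of disc for tilts
ex=np.array([.9962,.0872,0]);ey=np.array([-.0872,.9962,0]);C=np.array([590.8,154.4,0])
for t in (60,65,70,75):
    T=np.deg2rad(t); 
    # lower edge on slot; lower face rests on lip (5,28): face line through lip, low corner z~5
    up=np.array([-np.cos(T),np.sin(T)]); n=np.array([np.sin(T),np.cos(T)])
    low=np.array([5,28])-up*(28-4)/np.sin(T)   # lower-face bottom at z=4
    c=low+up*25+n*3
    pts=[C+ex*p[0]+[0,0,p[1]] for p in (c+up*25,c)]
    print(t,"top edge",c+up*25,proj(s,pts[0]),"ctr",proj(s,pts[1]), [proj(s,pts[1]+k*ey*22) for k in(-1,1)])
# rig from the first top picture
f=dict(f); f["pixels"]=cv2.imread("pics/top0.png")[:,:,::-1]; K=8
P=cv2.resize(f["pixels"][115:235,345:425],None,fx=K,fy=K,interpolation=cv2.INTER_CUBIC).astype(int)
m=((P[...,0]>P[...,1]*0.85)&(P[...,0]>60)).astype(np.uint8)
m=cv2.morphologyEx(m,cv2.MORPH_OPEN,np.ones((60,60)))
w=onplane(f,(big(m)[0][:,0,:]+.5)/K-.5+[345,115],12)[:,:2].astype(np.float32)
q=cv2.minAreaRect(w); b=cv2.boxPoints(q); print("plate",q); print(b)
b=b[np.argsort(b[:,0])]; ang=np.deg2rad(q[2]-90); x=np.array([np.cos(ang),np.sin(ang)])
print("origin from near edge",b[:2].mean(0)+60*x,"from far",b[2:].mean(0)-190*x)
E
```

```text
[592.13 154.74 159.16] [3.14 0.   1.87] 0.20060962068959243 [ 0.25  0.41  1.73 -0.    1.01 -0.04]
60 top edge [-3.55 48.8 ] [[334.81 172.92]] ctr [[338.23 178.08]] [array([[340.77, 180.91]]), array([[335.76, 175.31]])]
65 top edge [-2.22 50.58] [[335.18 172.37]] ctr [[338.07 177.9 ]] [array([[340.6 , 180.74]]), array([[335.59, 175.14]])]
70 top edge [-0.55 52.01] [[335.65 171.9 ]] ctr [[337.97 177.76]] [array([[340.51, 180.6 ]]), array([[335.5, 175. ]])]
75 top edge [ 1.39 53.07] [[336.19 171.52]] ctr [[337.93 177.66]] [array([[340.47, 180.49]]), array([[335.46, 174.9 ]])]
plate ((626.6932983398438, -237.69277954101562), (126.56710815429688, 263.7105407714844), 80.47728729248047)
[[ 486.19 -278.29]
 [ 746.26 -321.92]
 [ 767.2  -197.1 ]
 [ 507.12 -153.47]]
origin from near edge [ 555.83 -225.81] from far [ 569.35 -228.07]
```

View pics/tipped.png

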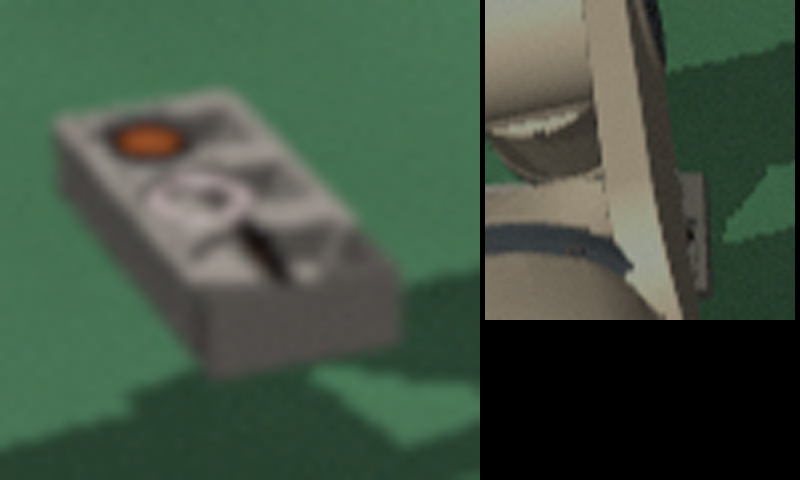

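The filter leans by itself, an edge-on dark ellipse at side-crop (265,250), i.e. pixel about (337.6,175.8). I'll estimate the tilt from its apparent width before grasping.

```bash
python3 - <<'E'
from h import *; from rig import r
s=r.grab_frame("side"); K=8; u0,v0,u1,v1=330,168,346,184
P=cv2.resize(s["pixels"][v0:v1,u0:u1],None,fx=K,fy=K,interpolation=cv2.INTER_CUBIC).astype(int)
ex=np.array([.9962,.0872,0]);ey=np.array([-.0872,.9962,0]);C=np.array([590.8,154.4,0])
for th in (60,75,90):
    m=P.max(2)<th
    for c in big(m)[:1]:
        q=cv2.minAreaRect(c.astype(np.float32)); uv=(np.array(q[0])+.5)/K-.5+[u0,v0]
        x,y,w,h=cv2.boundingRect(c); print(th,uv,np.array(q[1])/K,q[2],"u",u0+x/K-.5,u0+(x+w)/K-.5,"v",v0+y/K-.5,v0+(y+h)/K-.5)
for t in (60,65,70,75):
    T=np.deg2rad(t); up=np.array([-np.cos(T),np.sin(T)]); n=np.array([np.sin(T),np.cos(T)])
    c=np.array([5,28])-up*24/np.sin(T)+up*25; a=np.linspace(0,2*np.pi,200)
    R=[]
    for k in (0,6):
        g=c+n*k; p=C+np.outer(g[0]+25*np.sin(a)*up[0],ex)+np.outer(25*np.cos(a),ey)+np.outer(g[1]+25*np.sin(a)*up[1],[0,0,1]); R.append(p[p[:,2]>36])
    u=proj(s,np.vstack(R)).astype(np.float32); q=cv2.minAreaRect(u); print(t,q,u.min(0),u.max(0))
for t in ("eef_pos","tcp_rot"): print(r.sense()[t])
E
```

```text
60 [337.94 175.95] [8.66 3.07] 50.59933853149414 u 334.375 340.25 v 172.625 180.0
75 [338.26 176.17] [10.1   4.22] 51.76617431640625 u 334.0 341.0 v 172.25 180.75
90 [337.5  177.75] [11.38 15.88] 90.0 u 329.5 345.5 v 172.0 183.5
60 ((336.8753967285156, 175.56809997558594), (9.46365737915039, 2.2457871437072754), 48.163734436035156) [333.09 171.52] [340.45 178.84]
65 ((337.13275146484375, 175.2314453125), (9.77456283569336, 2.6490447521209717), 48.37492752075195) [333.29 171.09] [340.62 179.03]
70 ((337.47259521484375, 174.94850158691406), (10.062252044677734, 3.0993034839630127), 47.94076919555664) [333.55 170.72] [340.84 178.9 ]
75 ((337.8327941894531, 174.7667999267578), (10.30342960357666, 3.530697822570801), 48.431644439697266) [333.83 170.43] [341.07 179.07]
[592.14 154.76 159.05]
[ 3.14 -0.    1.87]
```

Emit:
{"name": "play_rows", "arguments": {"rows": [{"dp": [0, 0, 0], "turn": [0, 0, 1], "fingers": 0.8}, {"dp": [0, 0, 0], "turn": [0, 0, 1], "fingers": 0.8}, {"dp": [0, 0, 0], "turn": [-0.9, 0, 0], "fingers": 0.8}, {"dp": [0, 0, 0], "turn": [-0.9, 0, 0], "fingers": 0.8}, {"dp": [0, 0, 0], "turn": [-0.9, 0, 0], "fingers": 0.8}]}}

```text
clock: 5.67
eef_pos: [592.8, 154.9, 159.3]
tcp_rot: [2.854, 0.0, 1.662]
contact_force: [0.2, -0.2, -0.6]
opening: 0.202
grasp_force: 0.0
```

Emit:
{"name": "play_rows", "arguments": {"rows": [{"dp": [0, 0, 0], "turn": [-0.9, 0, 0], "fingers": 0.8}, {"dp": [0, 0, 0], "turn": [-0.57, 0, 0], "fingers": 0.8}, {"dp": [0, -0.6, 0.6], "turn": [0, 0, 0], "fingers": 0.8}, {"dp": [0, -0.6, 0.6], "turn": [0, 0, 0], "fingers": 0.8}, {"dp": [0, 0, 0], "turn": [0, 0, 0], "fingers": 0.8}]}}

```text
clock: 6.08
eef_pos: [563.5, 151.1, 89.6]
tcp_rot: [2.715, 0.004, 1.662]
contact_force: [-2.0, 0.3, -1.4]
opening: 0.201
grasp_force: 0.0
```

```bash
cat >> h.py <<'E'
from scipy.spatial.transform import Rotation as Ro
def goto(S,tgt,rpy):
    R=Ro.from_euler("xyz",S["tcp_rot"]); T=Ro.from_euler("xyz",rpy)
    print("pos",S["eef_pos"],"dp units",R.inv().apply(np.array(tgt)-S["eef_pos"])/40,"turn",np.rad2deg((R.inv()*T).as_rotvec())/6)
E
python3 - <<'E'
from h import *; from rig import r
S=r.sense(); 
ex=np.array([.9962,.0872,0]);ey=np.array([-.0872,.9962,0]);C=np.array([590.8,154.4,0])
R=np.c_[ey, ex*np.sin(np.deg2rad(65))+np.array([0,0,np.cos(np.deg2rad(65))]), ex*np.cos(np.deg2rad(65))-np.array([0,0,np.sin(np.deg2rad(65))])]
rpy=Ro.from_matrix(R).as_euler("xyz"); print(rpy,S["tcp_rot"],S["opening"])
goto(S,C+ex*2.75+[0,0,40.9],rpy)
E
```

```text
[2.71 0.   1.66] [2.71 0.   1.66] 0.20072967078460205
pos [563.48 151.07  89.59] dp units [0.03 0.18 1.42] turn [-0.09  0.02  0.05]
```

Emit:
{"name": "play_rows", "arguments": {"rows": [{"dp": [0.03, 0.1, 0.2], "turn": [0, 0, 0], "fingers": 0.8}, {"dp": [0, 0, 0.2], "turn": [0, 0, 0], "fingers": 0.8}, {"dp": [0, 0, 0.15], "turn": [0, 0, 0], "fingers": 0.8}, {"dp": [0, 0, 0], "turn": [0, 0, 0], "fingers": 0.8}, {"dp": [0, 0, 0], "turn": [0, 0, 0], "fingers": 0.8}]}}

```text
clock: 6.5
eef_pos: [582.9, 155.1, 76.9]
tcp_rot: [2.704, 0.0, 1.659]
contact_force: [0.2, 0.5, 0.7]
opening: 0.2
grasp_force: 0.0
```

```bash
cat > g.py <<'E'
from h import *; from rig import r
S=r.sense(); goto(S,[593.5,154.6,40.9],[2.7053,0,1.6581]); print(S["opening"],S["contact_force"])
E
python3 g.py
```

```text
pos [582.89 155.08  76.88] dp units [-0.04 -0.14  0.93] turn [ 0.01 -0.    0.  ]
0.20035216415940954 [0.17 0.48 0.69]
```

Emit:
{"name": "play_rows", "arguments": {"rows": [{"dp": [-0.03, -0.14, 0.2], "turn": [0, 0, 0], "fingers": 0.8}, {"dp": [0, 0, 0.2], "turn": [0, 0, 0], "fingers": 0.8}, {"dp": [0, 0, 0.15], "turn": [0, 0, 0], "fingers": 0.8}, {"dp": [0, 0, 0], "turn": [0, 0, 0], "fingers": 0.8}, {"dp": [0, 0, 0], "turn": [0, 0, 0], "fingers": 0.8}]}}

```text
clock: 6.92
eef_pos: [586.5, 154.2, 54.3]
tcp_rot: [2.705, 0.0, 1.659]
contact_force: [0.1, -0.2, -0.7]
opening: 0.204
grasp_force: 0.0
```

```bash
python3 g.py; python3 - <<'E'
from h import *; from rig import r
s=r.grab_frame("side"); 
cv2.imwrite("pics/appr.png",cv2.resize(s["pixels"][140:195,305:365],None,fx=9,fy=9,interpolation=cv2.INTER_CUBIC)[:,:,::-1])
print((proj(s,r.sense()["eef_pos"])-[305,140]+.5)*9)
E
```

```text
pos [586.49 154.19  54.28] dp units [-0.01  0.02  0.38] turn [ 0. -0.  0.]
0.20430805514737094 [ 0.14 -0.2  -0.66]
[[270.69 287.02]]
```

View pics/appr.png

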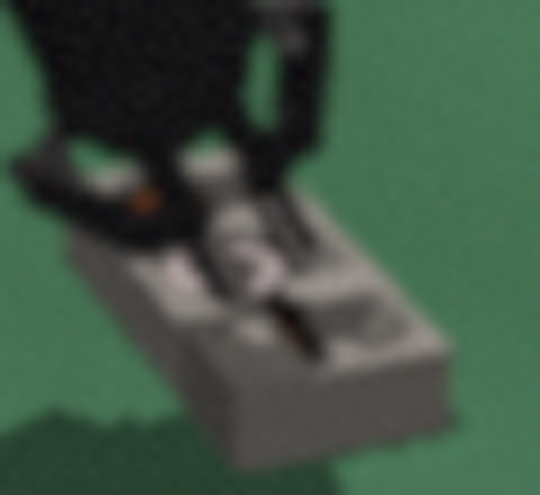

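The side view shows the gripper tilted with the fingertips at about crop (240,298) and (268,290). The filter's raised edge is just ahead at (280,300), between the fingers. Moving in gently while watching the force.

Emit:
{"name": "play_rows", "arguments": {"rows": [{"dp": [0, 0.02, 0.1], "turn": [0, 0, 0], "fingers": 0.8}, {"dp": [0, 0, 0.1], "turn": [0, 0, 0], "fingers": 0.8}, {"dp": [0, 0, 0], "turn": [0, 0, 0], "fingers": 0.8}]}}

```text
clock: 7.22
eef_pos: [590.6, 154.6, 46.9]
tcp_rot: [2.705, 0.0, 1.658]
contact_force: [-0.4, 0.3, -0.2]
opening: 0.198
grasp_force: 0.0
```

Emit:
{"name": "play_rows", "arguments": {"rows": [{"dp": [0, 0, 0.1], "turn": [0, 0, 0], "fingers": 0.8}, {"dp": [0, 0, 0.06], "turn": [0, 0, 0], "fingers": 0.8}, {"dp": [0, 0, 0], "turn": [0, 0, 0], "fingers": 0.8}, {"dp": [0, 0, 0], "turn": [0, 0, 0], "fingers": 0.8}]}}

```text
clock: 7.55
eef_pos: [592.9, 154.8, 41.1]
tcp_rot: [2.705, 0.0, 1.659]
contact_force: [0.5, 0.0, 0.3]
opening: 0.201
grasp_force: 0.0
```

No contact so far. Closing the gripper.

Emit:
{"name": "play_rows", "arguments": {"rows": [{"dp": [0, 0, 0], "turn": [0, 0, 0], "fingers": 0.85}, {"dp": [0, 0, 0], "turn": [0, 0, 0], "fingers": 0.9}, {"dp": [0, 0, 0], "turn": [0, 0, 0], "fingers": 0.95}, {"dp": [0, 0, 0], "turn": [0, 0, 0], "fingers": 1}, {"dp": [0, 0, 0], "turn": [0, 0, 0], "fingers": 1}], "force": 40}}

```text
clock: 7.97
eef_pos: [593.1, 154.8, 41.5]
tcp_rot: [2.705, -0.0, 1.659]
contact_force: [0.1, -0.3, 0.3]
opening: 0.054
grasp_force: 40.7
```

Emit:
{"name": "play_rows", "arguments": {"rows": [{"dp": [0, 0, 0], "turn": [0, 0, 0], "fingers": 1}, {"dp": [0, 0, 0], "turn": [0, 0, 0], "fingers": 1}, {"dp": [0, 0, 0], "turn": [0, 0, 0], "fingers": 1}]}}

```text
clock: 8.22
eef_pos: [593.1, 154.8, 41.5]
tcp_rot: [2.705, 0.0, 1.659]
contact_force: [0.5, 0.7, 1.3]
opening: 0.048
grasp_force: 40.8
```

Emit:
{"name": "play_rows", "arguments": {"rows": [{"dp": [0, 0, -0.1], "turn": [0, 0, 0], "fingers": 1}, {"dp": [0, 0, -0.2], "turn": [0, 0, 0], "fingers": 1}, {"dp": [0, 0, -0.3], "turn": [0, 0, 0], "fingers": 1}, {"dp": [0, 0, -0.5], "turn": [0, 0, 0], "fingers": 1}, {"dp": [0, 0, -0.8], "turn": [0, 0, 0], "fingers": 1}]}}

```text
clock: 8.63
eef_pos: [559.8, 151.8, 109.1]
tcp_rot: [2.708, 0.0, 1.659]
contact_force: [0.4, 0.1, -0.4]
opening: 0.056
grasp_force: 40.7
```

Emit:
{"name": "play_rows", "arguments": {"rows": [{"dp": [0, 0, -0.8], "turn": [0, 0, 0], "fingers": 1}, {"dp": [0, 0, -0.8], "turn": [0, 0, 0], "fingers": 1}, {"dp": [0, 0, -0.5], "turn": [0, 0, 0], "fingers": 1}, {"dp": [0, 0, 0], "turn": [0, 0, 0], "fingers": 1}]}}

```text
clock: 8.97
eef_pos: [525.9, 149.5, 190.6]
tcp_rot: [2.7, -0.002, 1.659]
contact_force: [0.6, 0.3, -0.0]
opening: 0.053
grasp_force: 40.7
```

```bash
python3 - <<'E'
from h import *; from rig import r
s=r.grab_frame("side"); S=r.sense(); p=s["pixels"].astype(int)
t=S["eef_pos"]; tz=Ro.from_euler("xyz",S["tcp_rot"]).as_matrix()[:,2]
print(t,S["tcp_rot"],S["opening"],proj(s,[t,t+tz*14,t+tz*38]))
m=(p[...,0]>p[...,2]+45)&(p[...,0]>70)&(p[...,0]>p[...,1]*1.5); m[:,:300]=0;m[:,370:]=0;m[:110]=0;m[200:]=0
for c in big(m)[:4]: print(cv2.boundingRect(c),cv2.contourArea(c))
# target above the cradle: rig frame
a=np.deg2rad(-9.52); x=np.array([np.cos(a),np.sin(a),0]); y=np.array([-x[1],x[0],0]); R=np.c_[y,x,[0,0,-1]]
rpy=Ro.from_matrix(R).as_euler("xyz"); print(rpy); goto(S,[556.8,-225.5,150],rpy); print(S["qpos"])
E
```

```text
[526.01 149.37 188.8 ] [ 2.7  -0.    1.66] 0.05512196409735664 [[316.58 135.77]
 [318.45 139.31]
 [321.59 145.28]]
(320, 161, 8, 4) 14.5
[-3.14  0.    1.4 ]
pos [526.01 149.37 188.8 ] dp units [-9.4  -0.46  0.84] turn [ 4.18 -0.55  2.39]
[ 0.34  0.11  2.16 -0.24  0.46  0.44]
```

Emit:
{"name": "play_rows", "arguments": {"rows": [{"dp": [0, 0, 0], "turn": [0.85, 0, 0], "fingers": 1}, {"dp": [0, 0, 0], "turn": [0.85, 0, 0], "fingers": 1}, {"dp": [0, 0, 0], "turn": [0.85, 0, 0], "fingers": 1}, {"dp": [0, 0, 0], "turn": [0.85, 0, 0], "fingers": 1}, {"dp": [0, 0, 0], "turn": [0.8, 0, 0], "fingers": 1}]}}

```text
clock: 9.43
eef_pos: [525.8, 148.9, 185.5]
tcp_rot: [-3.133, -0.0, 1.659]
contact_force: [0.6, 0.2, 0.2]
opening: 0.055
grasp_force: 40.7
```

Emit:
{"name": "play_rows", "arguments": {"rows": [{"dp": [0, 0, 0], "turn": [0, 0, 0.8], "fingers": 1}, {"dp": [0, 0, 0], "turn": [0, 0, 0.8], "fingers": 1}, {"dp": [0, 0, 0], "turn": [0, 0, 0.83], "fingers": 1}, {"dp": [0, 0, 0], "turn": [0, 0, 0], "fingers": 1}]}}

```text
clock: 9.77
eef_pos: [525.4, 148.6, 184.5]
tcp_rot: [-3.136, 0.002, 1.4]
contact_force: [0.3, 0.3, 0.9]
opening: 0.051
grasp_force: 40.7
```

```bash
cat > c.py <<'E'
import sys; from h import *; from rig import r
S=r.sense(); goto(S,[float(v) for v in sys.argv[1:4]],[-np.pi,0,1.4046]); print(S["tcp_rot"],S["contact_force"],S["opening"],S["grasp_force"],S["clock"])
E
python3 c.py 556.8 -225.5 150
```

```text
pos [525.41 148.6  184.54] dp units [-9.08  2.37  0.87] turn [-0.05  0.02 -0.04]
[-3.14  0.    1.4 ] [0.27 0.25 0.88] 0.05117730812358026 40.70633947849274 9.7667
```

Emit:
{"name": "play_rows", "arguments": {"rows": [{"dp": [-0.9, 0.23, 0], "turn": [0, 0, 0], "fingers": 1}, {"dp": [-0.9, 0.23, 0], "turn": [0, 0, 0], "fingers": 1}, {"dp": [-0.9, 0.23, 0], "turn": [0, 0, 0], "fingers": 1}, {"dp": [-0.9, 0.23, 0], "turn": [0, 0, 0], "fingers": 1}, {"dp": [-0.9, 0.23, 0], "turn": [0, 0, 0], "fingers": 1}]}}

```text
clock: 10.18
eef_pos: [540.8, -37.9, 185.4]
tcp_rot: [-3.138, 0.001, 1.408]
contact_force: [0.7, -0.5, 0.2]
opening: 0.05
grasp_force: 40.7
```

Emit:
{"name": "play_rows", "arguments": {"rows": [{"dp": [-0.9, 0.23, 0], "turn": [0, 0, 0], "fingers": 1}, {"dp": [-0.9, 0.23, 0], "turn": [0, 0, 0], "fingers": 1}, {"dp": [-0.9, 0.23, 0], "turn": [0, 0, 0], "fingers": 1}, {"dp": [-0.9, 0.23, 0], "turn": [0, 0, 0], "fingers": 1}, {"dp": [-0.9, 0.23, 0], "turn": [0, 0, 0], "fingers": 1}]}}

```text
clock: 10.6
eef_pos: [556.2, -223.3, 185.2]
tcp_rot: [-3.137, 0.001, 1.407]
contact_force: [1.2, 0.7, -0.4]
opening: 0.052
grasp_force: 40.7
```

Emit:
{"name": "play_rows", "arguments": {"rows": [{"dp": [0, 0, 0.4], "turn": [0, 0, 0], "fingers": 1}, {"dp": [0, 0, 0.4], "turn": [0, 0, 0], "fingers": 1}, {"dp": [0, 0, 0.1], "turn": [0, 0, 0], "fingers": 1}, {"dp": [0, 0, 0], "turn": [0, 0, 0], "fingers": 1}, {"dp": [0, 0, 0], "turn": [0, 0, 0], "fingers": 1}]}}

```text
clock: 11.02
eef_pos: [556.4, -221.0, 150.0]
tcp_rot: [-3.138, 0.001, 1.406]
contact_force: [1.2, 0.3, -0.4]
opening: 0.052
grasp_force: 40.7
```

```bash
python3 c.py 556.8 -225.5 130; python3 - <<'E'
from h import *; from rig import r
s=r.grab_frame("side"); f=r.grab_frame("top"); np.savez("crad.npz",s=s["pixels"],f=f["pixels"])
t=r.sense()["eef_pos"]; print("side uv tip, filter centre, bottom",proj(s,[t,t-[0,0,14],t-[0,0,39]]),"top",proj(f,[t]))
H=np.zeros((600,800,3),np.uint8); a=s["pixels"][195:265,340:400]; b=f["pixels"][165:230,365:405]
t0=cv2.imread("pics/top0.png")[165:230,365:405,::-1]
H[:560,:480]=cv2.resize(a,None,fx=8,fy=8,interpolation=cv2.INTER_CUBIC)
H[:260,490:650]=cv2.resize(b,None,fx=4,fy=4,interpolation=cv2.INTER_CUBIC)
H[:300,655:795]=cv2.resize(cv2.imread("pics/top0.png")[180:210,366:396,::-1],(140,140),interpolation=cv2.INTER_CUBIC).repeat(1,0) if 0 else 0
H[270:570,490:790]=cv2.resize(cv2.imread("pics/top0.png")[180:210,368:398,::-1],(300,300),interpolation=cv2.INTER_CUBIC)
cv2.imwrite("pics/crad.png",H[:,:,::-1])
E
```

```text
pos [ 556.37 -221.04  150.03] dp units [-0.11  0.03  0.5 ] turn [-0.04  0.01  0.01]
[-3.14  0.    1.41] [ 1.24  0.25 -0.42] 0.05209653961375017 40.71788012981415 11.0167
side uv tip, filter centre, bottom [[368.4  203.25]
 [368.14 208.16]
 [367.69 216.75]] top [[386.54 188.29]]
```

View pics/crad.png

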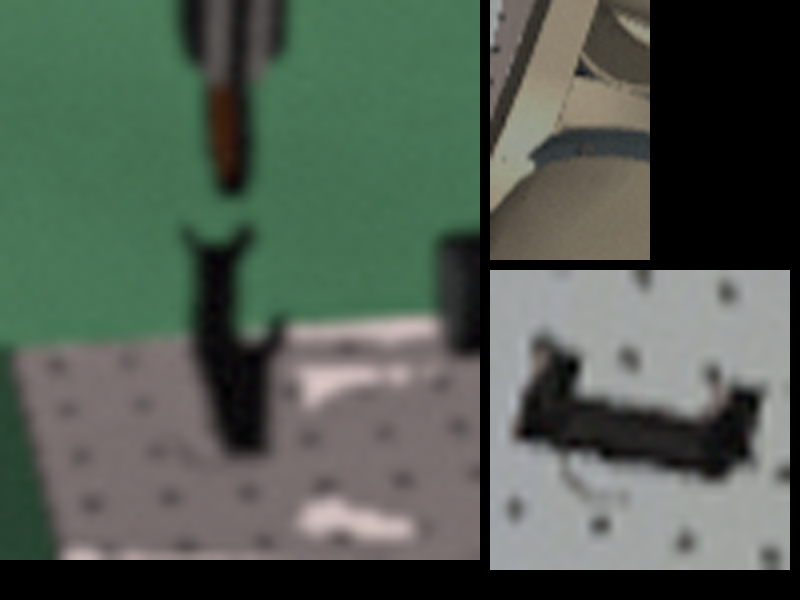

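The side view shows the filter held upright, its bottom at crop (230,190). The cradle's far V tips are at (187,235) and (250,235), and the near right tip is at (280,320). In the top view the uprights' outer ends are at crop x of about 515 and 765. From these I'll work out the cradle's middle.

```bash
python3 - <<'E'
from h import *; from rig import r
s=r.grab_frame("side"); f=r.grab_frame("top")
a=np.deg2rad(-9.52); x=np.array([np.cos(a),np.sin(a),0]); y=np.array([-x[1],x[0],0])
o=np.array([556.8,-225.5,0])
print("pred side far/near tips", [((proj(s,o+x*k+y*j+[0,0,77])[0]-[340,195]+.5)*8).round() for j in (28,-28) for k in (-8,0,8)])
for c in ([218,235],[248,320],[233,277]):
    print("side ->",onplane(s,np.array(c)/8-.5+[340,195],77))
print("pred top",[((proj(f,o+x*k+y*j+[0,0,z])[0]-[368,180]+.5)*10+[490,270]).round() for z in (40,77) for j in (32,-32) for k in (-8,8)])
print("filter bottom edge pred",[(proj(s,r.sense()["eef_pos"]-[0,0,d])[0]-[340,195]+.5)*8 for d in (36,39)])
E
```

```text
pred side far/near tips [array([183., 232.]), array([207., 230.]), array([232., 229.]), array([217., 332.]), array([243., 331.]), array([269., 329.])]
side -> [[ 563.71 -201.37   77.  ]]
side -> [[ 555.7  -248.32   77.  ]]
side -> [[ 559.73 -225.04   77.  ]]
pred top [array([511., 444.]), array([520., 389.]), array([734., 486.]), array([743., 432.]), array([529., 419.]), array([539., 363.]), array([759., 463.]), array([768., 407.])]
filter bottom edge pred [array([226.07, 169.42]), array([225.64, 177.58])]
```

Emit:
{"name": "play_rows", "arguments": {"rows": [{"dp": [-0.1, 0.06, 0.2], "turn": [0, 0, 0], "fingers": 1}, {"dp": [0, 0, 0.3], "turn": [0, 0, 0], "fingers": 1}, {"dp": [0, 0, 0.25], "turn": [0, 0, 0], "fingers": 1}, {"dp": [0, 0, 0], "turn": [0, 0, 0], "fingers": 1}, {"dp": [0, 0, 0], "turn": [0, 0, 0], "fingers": 1}]}}

```text
clock: 11.63
eef_pos: [557.2, -225.4, 119.0]
tcp_rot: [-3.136, 0.0, 1.404]
contact_force: [-0.0, -0.2, -0.3]
opening: 0.052
grasp_force: 40.7
```

```bash
python3 c.py 558 -225.4 110; python3 - <<'E'
from h import *; from rig import r
s=r.grab_frame("side"); 
cv2.imwrite("pics/ent.png",cv2.resize(s["pixels"][200:255,345:395],None,fx=10,fy=10,interpolation=cv2.INTER_CUBIC)[:,:,::-1])
E
```

```text
pos [ 557.2  -225.4   119.03] dp units [0.   0.02 0.23] turn [-0.05  0.   -0.01]
[-3.14  0.    1.4 ] [-0.02 -0.17 -0.3 ] 0.05245008153491534 40.717729926109314 11.6333
```

View pics/ent.png

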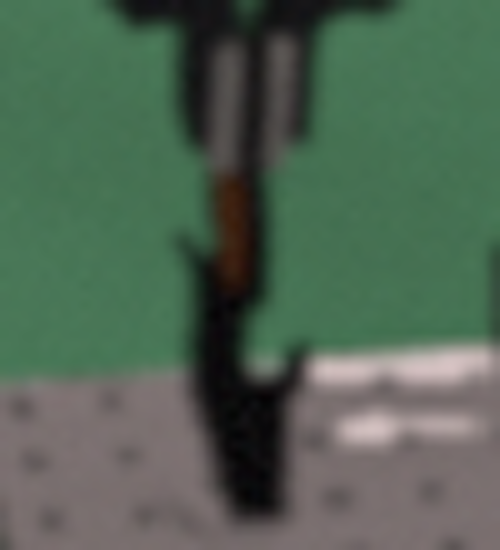

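This view shows the filter's lower edge at crop (248,295), between the far V at (222,250) and the near V at (260,360). It is lined up to within a millimetre or two. I'll lower it in small steps and watch the force.

Emit:
{"name": "play_rows", "arguments": {"rows": [{"dp": [0, 0.01, 0.1], "turn": [0, 0, 0], "fingers": 1}, {"dp": [0, 0, 0.1], "turn": [0, 0, 0], "fingers": 1}, {"dp": [0, 0, 0], "turn": [0, 0, 0], "fingers": 1}, {"dp": [0, 0, 0], "turn": [0, 0, 0], "fingers": 1}]}}

```text
clock: 12.02
eef_pos: [558.3, -225.7, 112.2]
tcp_rot: [-3.138, 0.001, 1.404]
contact_force: [1.2, -0.3, -1.1]
opening: 0.05
grasp_force: 40.7
```

Emit:
{"name": "play_rows", "arguments": {"rows": [{"dp": [0, 0, 0.08], "turn": [0, 0, 0], "fingers": 1}, {"dp": [0, 0, 0.08], "turn": [0, 0, 0], "fingers": 1}, {"dp": [0, 0, 0], "turn": [0, 0, 0], "fingers": 1}, {"dp": [0, 0, 0], "turn": [0, 0, 0], "fingers": 1}]}}

```text
clock: 12.35
eef_pos: [558.3, -225.7, 105.7]
tcp_rot: [-3.138, 0.001, 1.404]
contact_force: [0.3, -0.3, -0.1]
opening: 0.052
grasp_force: 40.7
```

Emit:
{"name": "play_rows", "arguments": {"rows": [{"dp": [0, 0, 0.08], "turn": [0, 0, 0], "fingers": 1}, {"dp": [0, 0, 0.08], "turn": [0, 0, 0], "fingers": 1}, {"dp": [0, 0, 0], "turn": [0, 0, 0], "fingers": 1}, {"dp": [0, 0, 0], "turn": [0, 0, 0], "fingers": 1}]}}

```text
clock: 12.68
eef_pos: [558.2, -225.7, 99.3]
tcp_rot: [-3.138, 0.001, 1.404]
contact_force: [0.1, -0.0, 0.1]
opening: 0.053
grasp_force: 40.7
```

Emit:
{"name": "play_rows", "arguments": {"rows": [{"dp": [0, 0, 0.08], "turn": [0, 0, 0], "fingers": 1}, {"dp": [0, 0, 0.08], "turn": [0, 0, 0], "fingers": 1}, {"dp": [0, 0, 0], "turn": [0, 0, 0], "fingers": 1}, {"dp": [0, 0, 0], "turn": [0, 0, 0], "fingers": 1}]}}

```text
clock: 13.02
eef_pos: [558.3, -225.8, 93.0]
tcp_rot: [-3.138, 0.001, 1.404]
contact_force: [-0.6, 0.3, 0.5]
opening: 0.051
grasp_force: 40.7
```

Emit:
{"name": "play_rows", "arguments": {"rows": [{"dp": [0, 0, 0.06], "turn": [0, 0, 0], "fingers": 1}, {"dp": [0, 0, 0.06], "turn": [0, 0, 0], "fingers": 1}, {"dp": [0, 0, 0], "turn": [0, 0, 0], "fingers": 1}, {"dp": [0, 0, 0], "turn": [0, 0, 0], "fingers": 1}]}}

```text
clock: 13.35
eef_pos: [558.3, -225.8, 88.2]
tcp_rot: [-3.138, 0.001, 1.404]
contact_force: [0.5, 0.4, 0.1]
opening: 0.055
grasp_force: 40.7
```

Emit:
{"name": "play_rows", "arguments": {"rows": [{"dp": [0, 0, 0.05], "turn": [0, 0, 0], "fingers": 1}, {"dp": [0, 0, 0.05], "turn": [0, 0, 0], "fingers": 1}, {"dp": [0, 0, 0], "turn": [0, 0, 0], "fingers": 1}, {"dp": [0, 0, 0], "turn": [0, 0, 0], "fingers": 1}]}}

```text
clock: 13.68
eef_pos: [558.3, -225.8, 84.3]
tcp_rot: [-3.138, 0.001, 1.404]
contact_force: [-0.5, -0.3, -1.3]
opening: 0.054
grasp_force: 40.7
```

Emit:
{"name": "play_rows", "arguments": {"rows": [{"dp": [0, 0, 0.04], "turn": [0, 0, 0], "fingers": 1}, {"dp": [0, 0, 0.03], "turn": [0, 0, 0], "fingers": 1}, {"dp": [0, 0, 0], "turn": [0, 0, 0], "fingers": 1}, {"dp": [0, 0, 0], "turn": [0, 0, 0], "fingers": 1}]}}

```text
clock: 14.02
eef_pos: [558.3, -225.8, 81.5]
tcp_rot: [-3.138, 0.001, 1.404]
contact_force: [-0.5, -0.2, -0.4]
opening: 0.053
grasp_force: 40.7
```

Emit:
{"name": "play_rows", "arguments": {"rows": [{"dp": [0, 0, 0.03], "turn": [0, 0, 0], "fingers": 1}, {"dp": [0, 0, 0], "turn": [0, 0, 0], "fingers": 1}, {"dp": [0, 0, 0], "turn": [0, 0, 0], "fingers": 1}]}}

```text
clock: 14.27
eef_pos: [558.3, -225.8, 80.4]
tcp_rot: [-3.138, 0.001, 1.404]
contact_force: [-0.2, -1.1, 0.1]
opening: 0.052
grasp_force: 40.7
```

Emit:
{"name": "play_rows", "arguments": {"rows": [{"dp": [0, 0, 0.03], "turn": [0, 0, 0], "fingers": 1}, {"dp": [0, 0, 0], "turn": [0, 0, 0], "fingers": 1}, {"dp": [0, 0, 0], "turn": [0, 0, 0], "fingers": 1}]}}

```text
clock: 14.52
eef_pos: [558.9, -226.0, 80.1]
tcp_rot: [-3.14, 0.001, 1.404]
contact_force: [-1.5, 1.1, 7.2]
opening: 0.052
grasp_force: 41.6
```

Emit:
{"name": "play_rows", "arguments": {"rows": [{"dp": [0, 0, 0.03], "turn": [0, 0, 0], "fingers": 1}, {"dp": [0, 0, 0], "turn": [0, 0, 0], "fingers": 1}, {"dp": [0, 0, 0], "turn": [0, 0, 0], "fingers": 1}]}}

```text
clock: 14.77
eef_pos: [559.5, -226.2, 79.9]
tcp_rot: [-3.141, 0.001, 1.404]
contact_force: [-1.1, 1.9, 15.0]
opening: 0.054
grasp_force: 42.8
```

There is firm contact at z = 80.1. That matches home: filter top at 90 with about 10 mm of grip. I'll relieve the push, then release gently.

Emit:
{"name": "play_rows", "arguments": {"rows": [{"dp": [0, 0, -0.03], "turn": [0, 0, 0], "fingers": 1}, {"dp": [0, 0, 0], "turn": [0, 0, 0], "fingers": 1}, {"dp": [0, 0, 0], "turn": [0, 0, 0], "fingers": 0.93}, {"dp": [0, 0, 0], "turn": [0, 0, 0], "fingers": 0.9}, {"dp": [0, 0, 0], "turn": [0, 0, 0], "fingers": 0.87}]}}

```text
clock: 15.18
eef_pos: [558.2, -225.7, 79.0]
tcp_rot: [-3.138, 0.001, 1.404]
contact_force: [-1.2, -0.5, -0.6]
opening: 0.127
grasp_force: 0.0
```

Emit:
{"name": "play_rows", "arguments": {"rows": [{"dp": [0, 0, 0], "turn": [0, 0, 0], "fingers": 0.8}, {"dp": [0, 0, 0], "turn": [0, 0, 0], "fingers": 0.75}, {"dp": [0, 0, 0], "turn": [0, 0, 0], "fingers": 0.75}, {"dp": [0, 0, 0], "turn": [0, 0, 0], "fingers": 0.75}]}}

```text
clock: 15.52
eef_pos: [558.3, -225.8, 79.1]
tcp_rot: [-3.138, 0.001, 1.404]
contact_force: [0.2, -0.7, 0.2]
opening: 0.247
grasp_force: 0.0
```

Emit:
{"name": "play_rows", "arguments": {"rows": [{"dp": [0, 0, -0.1], "turn": [0, 0, 0], "fingers": 0.75}, {"dp": [0, 0, -0.2], "turn": [0, 0, 0], "fingers": 0.75}, {"dp": [0, 0, -0.4], "turn": [0, 0, 0], "fingers": 0.75}, {"dp": [0, 0, -0.9], "turn": [0, 0, 0], "fingers": 0.75}, {"dp": [0, 0, -0.9], "turn": [0, 0, 0], "fingers": 0.75}]}}

```text
clock: 15.93
eef_pos: [557.7, -225.4, 179.9]
tcp_rot: [-3.136, 0.0, 1.404]
contact_force: [0.2, -0.3, 0.2]
opening: 0.247
grasp_force: 0.0
```

Emit:
{"name": "play_rows", "arguments": {"rows": [{"dp": [0.9, 0, -0.2], "turn": [0, 0, 0], "fingers": 0.75}, {"dp": [0.9, 0, 0], "turn": [0, 0, 0], "fingers": 0.75}, {"dp": [0.9, 0, 0], "turn": [0, 0, 0], "fingers": 0.75}, {"dp": [0.9, 0, 0], "turn": [0, 0, 0], "fingers": 0.75}, {"dp": [0.9, 0, 0], "turn": [0, 0, 0], "fingers": 0.75}]}}

```text
clock: 16.35
eef_pos: [588.8, -46.8, 188.3]
tcp_rot: [-3.14, 0.001, 1.404]
contact_force: [2.0, 0.4, -0.2]
opening: 0.248
grasp_force: 0.0
```

Emit:
{"name": "play_rows", "arguments": {"rows": [{"dp": [0.9, 0, 0], "turn": [0, 0, 0], "fingers": 0.75}, {"dp": [0.9, -0.4, 0], "turn": [0, 0, 0], "fingers": 0.75}, {"dp": [0.5, -0.8, 0], "turn": [0, 0, 0], "fingers": 0.75}, {"dp": [0, -0.9, 0], "turn": [0, 0, 0], "fingers": 0.75}, {"dp": [0, 0, 0], "turn": [0, 0, 0], "fingers": 0.75}]}}

```text
clock: 16.77
eef_pos: [514.6, 58.1, 186.8]
tcp_rot: [-3.133, 0.002, 1.407]
contact_force: [-0.7, 0.3, -0.9]
opening: 0.251
grasp_force: 0.0
```

```bash
python3 - <<'E'
from h import *; from rig import r
s=r.grab_frame("side"); f=r.grab_frame("top")
o=np.array([558.3,-225.7,0]); a=np.deg2rad(-9.52); x=np.array([np.cos(a),np.sin(a),0]); y=np.array([-x[1],x[0],0])
d=np.load("crad.npz")["s"].astype(int); p=s["pixels"].astype(int)
t=np.linspace(0,2*np.pi,120)
rim=proj(s,np.vstack([o+x*k+np.outer(25*np.cos(t),y)+np.outer(65+25*np.sin(t),[0,0,1]) for k in(-3,3)]))
print("pred home rim u",rim[:,0].min(),rim[:,0].max(),"v",rim[:,1].min(),rim[:,1].max(), "top",proj(s,o+[0,0,90]),"centre",proj(s,o+[0,0,65]))
K=8;u0,v0=355,208; P=cv2.resize(s["pixels"][v0:v0+52,u0:u0+30],None,fx=K,fy=K,interpolation=cv2.INTER_CUBIC).astype(int)
dk=P.max(2)<75
for v in range(214,240,2):
    c=np.where(dk[int((v-v0+.5)*K)])[0]; print(v, (c.min()/K+u0-.5, c.max()/K+u0-.5) if len(c) else None, end=" ")
am=(P[...,0]>P[...,2]+30)&(P[...,0]>P[...,1]*1.4)
for c in big(am)[:2]: b=cv2.boundingRect(c); print("\namber u",b[0]/K+u0-.5,(b[0]+b[2])/K+u0-.5,"v",b[1]/K+v0-.5,(b[1]+b[3])/K+v0-.5,cv2.contourArea(c)/64)
S=r.sense(); print(S["eef_pos"],S["contact_force"],S["clock"])
E
```

```text
pred home rim u 364.8575764099587 371.23616280287536 v 223.3306401354586 243.2668146805315 top [[368.42 225.06]] centre [[367.98 233.28]]
214 (np.float64(355.25), np.float64(376.875)) 216 (np.float64(354.5), np.float64(368.125)) 218 (np.float64(354.5), np.float64(361.875)) 220 None 222 None 224 (np.float64(362.875), np.float64(371.125)) 226 (np.float64(363.25), np.float64(370.375)) 228 (np.float64(363.75), np.float64(370.25)) 230 (np.float64(363.75), np.float64(370.875)) 232 (np.float64(363.625), np.float64(371.125)) 234 (np.float64(363.25), np.float64(371.125)) 236 (np.float64(363.75), np.float64(374.5)) 238 (np.float64(364.25), np.float64(373.625)) 
amber u 365.875 368.75 v 227.0 234.875 13.6640625
[520.35  56.86 188.18] [0.26 0.04 0.82] 16.8667
```

```bash
python3 - <<'E'
from h import *; from rig import r
s=r.grab_frame("side"); K=8
def starts(img):
    P=cv2.resize(img[208:260,355:385],None,fx=K,fy=K,interpolation=cv2.INTER_CUBIC).astype(int)
    out=[]
    for u in np.arange(361,376,1.):
        col=P[12*K:,int((u-355+.5)*K)].max(1)<62; out.append((float(u),float(np.argmax(col)/K+220-.5) if col.any() else None))
    return out
e=cv2.imread("pics/side0.png")[:,:,::-1]
for a,b in zip(starts(s["pixels"]),starts(e)): print(a,b[1])
o=np.array([558.3,-225.7,0]); a=np.deg2rad(-9.52); x=np.array([np.cos(a),np.sin(a),0]); y=np.array([-x[1],x[0],0])
t=np.linspace(0,2*np.pi,400)
for dz in (0,3,6):
    rim=proj(s,np.vstack([o+x*k+np.outer(25*np.cos(t),y)+np.outer(65+dz+25*np.sin(t),[0,0,1]) for k in(-3,3)]))
    print(dz,[(u,rim[abs(rim[:,0]-u)<.4][:,1].min().round(2)) for u in (365,366,367,368,369)])
E
```

```text
(361.0, None) None
(362.0, None) None
(363.0, None) None
(364.0, 224.75) 224.625
(365.0, 224.875) 224.875
(366.0, 224.625) 225.125
(367.0, 224.25) 225.0
(368.0, 224.0) 224.625
(369.0, 223.5) 223.875
(370.0, 223.25) 223.125
(371.0, 235.875) 238.0
(372.0, 237.0) 237.625
(373.0, 236.25) 236.625
(374.0, 234.875) 234.75
(375.0, None) None
0 [(365, np.float64(224.41)), (366, np.float64(223.49)), (367, np.float64(223.86)), (368, np.float64(223.33)), (369, np.float64(223.38))]
3 [(365, np.float64(223.56)), (366, np.float64(222.5)), (367, np.float64(222.78)), (368, np.float64(222.35)), (369, np.float64(222.36))]
6 [(365, np.float64(222.8)), (366, np.float64(221.51)), (367, np.float64(221.75)), (368, np.float64(221.38)), (369, np.float64(221.36))]
```

The rim top is at v of about 224.2, which matches home (223.4 plus the 0.65 px offset seen on the cradle tips). A filter 3 mm high would show at 223. The arm is clear, so I'm handing in.

```bash
python3 -c "
from rig import r
print(abs(r.sense()['qvel']).max()); print(r.sign_off())"
```

```text
0.02662977703213609
the job is handed in; nothing more can be done
None
```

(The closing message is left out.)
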